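# Pin the emergency whistle into its shelf hanger

## Task

Hang the yellow emergency whistle on the hanger bracket: slide its tab in between the two ears of the aluminium yoke so that its eye lines up with their holes, then take the red-headed pin from the cork block, pass it down through both ears and the whistle's eye, and press it fully home so the head sits flush on the yoke. Push gently throughout, and leave the other things on the shelf where they are. Let go of everything at the end.

Things in the scene. Friction and masses are not known exactly. Their poses are not given: they have to be found in the camera images.
- bracket: Fixed hanger. Origin on the work surface under the middle of the yoke's adjustment range; z up, +x from the yoke's open mouth to its closed back. Dark base plate 4 mm thick, x -6 to 60, y -22 to 22 mm. On it an aluminium yoke is clamped anywhere along x: its hole axis is at x -15 to +15 mm, y 0. This offset is NOT measured: see or feel it. Over 12 N of whistle or 30 N of pin on it is damage.
- yoke_gap (a point): Fixed point 22 mm above the bracket's origin, level with the middle of the yoke's gap (it does not follow the yoke's offset). Gap: z 16 to 28 mm, open at the mouth and both sides; its back wall's inner face is 19 mm beyond the hole axis. Lower ear z 4 to 16, upper ear z 28 to 36 mm (the top). From the hole axis the yoke spans x -12 to +27 mm; 32 mm wide in y.
- yoke_top (a point): Fixed point 36 mm above the bracket's origin, at the height of the upper ear's top (it does not follow the yoke's offset). Each ear has a vertical 10 mm hole with 1 mm chamfer. In the lower ear a sprung ball, 10 mm across, centred 11 mm above the work surface, presses on the pin from +y with about 5 N: the pin does not drop home by itself; its last 8 mm need a push of about 3 to 10 N.
- whistle: Loose yellow whistle, about 45 g, lying level. Origin at its underside below the round chamber; z up, +x to its tab. Chamber: disc 30 mm across standing 30 mm high, axis along y, flat sides at y -11 and +11 mm, good to grip. Mouthpiece x 0 to -38 mm, 22 wide, 16 high. Tab 22 mm wide, z 18 to 26 mm, ending square at x 55 mm.
- eye (a point): Centre of the vertical 11 mm eye through the tab: 44 mm ahead (+x) of the whistle's origin, 22 mm above its underside, 11 mm before the tab's end. With the whistle on the work surface, centred along the bracket's x, touch the yoke's back wall with the tab's end and draw back 8 mm: the eye is then in line with the ears' holes.
- pin: Loose upright pin, 30 g. Origin: centre of its tip, z up to the head. Steel shank 8 mm across, 30 mm long, the last 4 mm tapering to 6 mm at the tip; red cylindrical head 16 mm across, 30 to 54 mm above the tip. Starts hanging by its head in the cork block, tip 4 mm above the work surface. Home in the yoke, head flush on the upper ear, its tip is 6 mm above the work surface.
- block: Fixed cork parking block 50 x 50 x 34 mm high with an 11 mm hole in the middle of its top in which the pin starts. Origin: centre of the underside, z up.
- puck: Bystander, to be left alone: round white smartwatch charging puck, 56 mm across, 9 mm high. Origin: centre of the underside.
- earbud_case: Bystander, to be left alone: black rounded earbud case, 46 x 60 x 22 mm high. Origin: centre of the underside.
- tin: Bystander, to be left alone: round steel tin with a lid, 71 mm across, 54 mm high. Origin: centre of the underside.
- phone_stand: Bystander, to be left alone: aluminium phone stand, foot 85 x 70 mm, back plate up to 105 mm high. Origin: centre of the underside.
Not all that is in view belongs to the job. There is more than one size of the block; the one meant has the size given above. There is more than one size of the whistle; the one meant has the size given above.

How it is judged:
By the outcome, as a careful person would: the job done as asked, in the order asked, and still so for the second after the job is handed in, with the robot touching nothing.
It also fails if it takes over 72 s, if anything falls off the work surface, if the arm or the gripper's body presses on something with over 40 N, if the wrist force passes 120 N, or if a joint passes its speed limit or range.

## Robot

A 7-joint arm with a two-finger parallel gripper is mounted at the origin on the work surface. World frame = base frame: x ahead of the robot, y to its left, z up, the work surface at z = 0. Lengths are in m, angles in rad, forces in N, time in s.
With the tool pointing down it reaches from about 0.35 to 0.9 m from the base axis. Payload 8.1 kg.
Tool frame: the origin (TCP) lies on the centre line of the jaws, within the pads' length; the fingertips stand 17 mm ahead of it and the grasp point (between the pads) lies 2 mm behind it; z points along the fingers, y is the direction in which the jaws open and shut (so a half turn about z gives the same grasp; the last joint's range is limited). The gripper opens to 92 mm and grips with 3 to 60 N. Pads are 19 mm wide; open, the fingers measure 130 mm over their backs; the gripper's body (75 mm by 190 mm) begins 47 mm behind the grasp point.
Start: joints at [-1.391, 0.434, 0.025, 1.573, -0.012, 1.134, -0.075], TCP at [0.174, 0.6, 0.244] pointing down, gripper open.
Joint ranges: [-2.62, 2.62], [-0.44, 2.09], [-1.27, 1.32], [0.08, 2.57], [-1.32, 4.46], [0.12, 2], [-2.74, 2.74]. Speed limits (rad/s): [2.22, 2.22, 3.01, 3.01, 3.14, 3.14, 3.14].

## Interface

Orientations are given as a rotation vector (axis times angle).
In Python, from cell import arm, imaging, job gives the robot as it stands.
- The arm moves only by the tool jog_arm, never from a script. Its argument "moves" is a list of rows, each an object with "fingers": the closure, from -1 (fully open) to 1 (shut); "xyz": the shift along the tool's x, y, z in cm, a list of three; "angular": the turn, a rotation vector about the tool's x, y, z in rad, a list of three. In form: [{"fingers": fingers, "xyz": [dx, dy, dz], "angular": [ax, ay, az]}, ...]. A call has 1 to 12 rows; each row is the pose to reach, as a shift and turn from the pose commanded when the call began, along the tool's axes at that moment; what a row does not reach only later rows make up. A row lasts 1/8 s, in which the tool goes at most 62.5 mm and 10.7 degrees, less where a joint would pass 70% of its speed; a pose out of reach is approached as far as the arm can. A call with a gripper value outside its range is refused whole. The fingers move at their own pace and stop on an object; "grip_force" is the grip in N (left out, the last holds). Time passes only in rows, so rows that repeat a pose let the fingers close. It gives the time, the measured TCP pose, the force and the opening at its end, in the units of the state.
- arm.observe(): the state, without advancing time (a new reading comes with each control period).
- imaging.get_image(name): name is "side" or "top" or "wrist"; returns the picture (420x560x3 uint8, red, green, blue); there is no depth.
- imaging.camera_params(name): a dict with "fx", "fy", "cx", "cy" (pixels), "rvec" (rotation vector, rad) and "tvec" (3), from world to camera coordinates, as OpenCV has them; the wrist camera has in their place "hand_eye" (4x4, takes a point from camera to tool coordinates, whose origin is the TCP and whose axes are the flange's). Camera axes: x right, y down, z forward; pixel columns grow to the right and rows downward; lengths in m; the calibration is good to about 2 mm. A picture is of the moment at which its call begins: read the wrist's pose just before it. camera_params takes no time and is no camera call.
- job.sign_off(): hands the job in, once; it reports no verdict.
The state is a dict: "clock": time; "joints": joint angles; "dq": joint speeds; "joint_efforts": joint torques, N m; "position": TCP position; "ee_rot": TCP orientation; "force": force on the tool from outside, world axes, zero at the start; "ft_torque": the same for the moment, N m; "width": opening from 0.0 (shut) to 1.0 (fully open).
Only numpy, scipy, OpenCV 4.12 (cv2) and the standard library are available. Lean on these libraries where they do the work, as an engineer would, in place of code of your own. Each camera call takes 0.05 s, during which the arm holds its last target. There are 200 camera calls.

## Working session

There is one attempt and no reset: what is moved stays moved. The work goes in short steps, Python scripts to look and compute and a tool call to move; the robot and the scene stay as the last step left them, time stands still between calls to the robot, and variables do not carry over. Pictures are saved under pics/ and viewed, about 8 in all and at most 12, crops included, and the job is handed in when it is done.

Besides the shell and the picture viewer there is one more tool, called after ">>>" as name(argument=value, ...) on one line, values as JSON. jog_arm: Moves the arm, as the interface text tells. Its arguments: {"type":"object","properties":{"moves":{"type":"array"},"grip_force":{"type":"number"}},"required":["moves"]}

```bash
mkdir -p pics; cat > h.py <<'E'
import numpy as np, cv2
from cell import arm, imaging, job
from scipy.spatial.transform import Rotation as R
def save(cam,name):
    im=imaging.get_image(cam); cv2.imwrite(f'pics/{name}.png',im[...,::-1]); return im
def cam(name,st=None):
    p=imaging.camera_params(name); K=np.array([[p['fx'],0,p['cx']],[0,p['fy'],p['cy']],[0,0,1]])
    if 'rvec' in p:
        Rm=R.from_rotvec(np.ravel(p['rvec'])).as_matrix(); t=np.ravel(p['tvec'])
    else:
        H=np.array(p['hand_eye']); T=np.eye(4); T[:3,:3]=R.from_rotvec(st['ee_rot']).as_matrix(); T[:3,3]=st['position']
        M=np.linalg.inv(T@H); Rm,t=M[:3,:3],M[:3,3]
    return K,Rm,t
def back(c,uv,z):
    K,Rm,t=c; d=Rm.T@np.linalg.inv(K)@np.array([uv[0],uv[1],1]); o=-Rm.T@t
    return o+d*(z-o[2])/d[2]
def proj(c,P):
    K,Rm,t=c; q=K@(Rm@np.array(P)+t); return q[:2]/q[2]
E
python3 - <<'E'
from h import *
for n in('top','side'):
    save(n,n+'0'); K,Rm,t=cam(n); print(n,K[0,0],-Rm.T@t,Rm[2])
s=arm.observe(); print(s)
a=cv2.imread('pics/top0.png');b=cv2.imread('pics/side0.png')
E
```

```text
top 406.15295414213415 [ 0.53229752 -0.0058075   0.97375956] [ 0.03668966 -0.01263029 -0.99924689]
side 401.9976694310085 [0.5120222  0.52722645 0.71356865] [ 0.07735267 -0.63606671 -0.76774716]
{'clock': 0.1, 'joints': array([-1.3905801 ,  0.43517054,  0.02499474,  1.57396399, -0.01165642,
        1.13399421, -0.07509411]), 'dq': array([-5.62587118e-04, -2.34780203e-03, -9.62203673e-04, -1.60086021e-03,
        3.26381752e-04,  4.33209647e-04, -7.61951995e-06]), 'joint_efforts': array([ 2.67404561e-03, -6.69121885e+01,  9.87862945e-01, -3.15146971e+01,
       -6.05092524e-02,  3.74873355e-02,  4.48043318e-05]), 'position': array([0.17433934, 0.59976228, 0.24302924]), 'ee_rot': array([-4.42916921e-01, -3.11010051e+00,  2.17758204e-03]), 'force': array([-0.47324432,  0.57165863,  0.32485089]), 'ft_torque': array([ 0.00765207, -0.00832641,  0.01769231]), 'width': 0.9998662933609281}
```

View pics/top0.png

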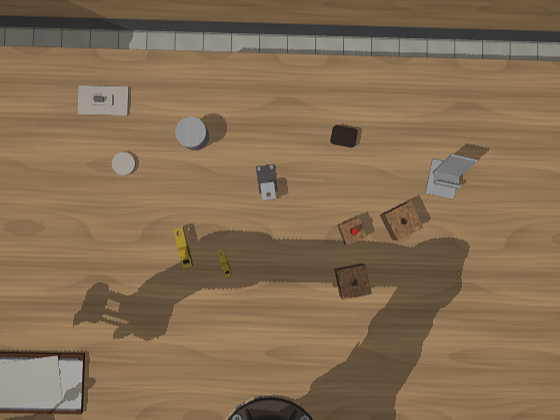

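View pics/side0.png

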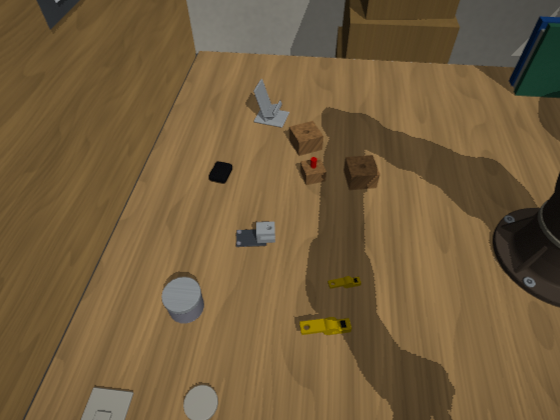

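Top view: there are two yellow whistles, one about 40 px long at (183,246) and one about 25 px long at (225,263). At 2.4 mm/px the whistle described (93 mm) is about 39 px, so the one at (183,246) fits. There are three cork blocks at (353,230), (403,220) and (353,281), and the red pin stands in the small one at (353,230). The yoke is at (268,190) with its mouth towards the robot. I'll confirm this in one enlarged crop.

```bash
python3 - <<'E'
from h import *
im=cv2.imread('pics/top0.png')
cv2.imwrite('pics/crop.png',cv2.resize(im[155:300,160:430],None,fx=2.95,fy=2.95,interpolation=cv2.INTER_CUBIC))
c=cam('top')
hsv=cv2.cvtColor(im,cv2.COLOR_BGR2HSV)
m=cv2.inRange(hsv,(22,170,60),(34,255,255))
n,l,st,ce=cv2.connectedComponentsWithStats(m)
for i in range(1,n):
    if st[i,4]>40: print('yellow',st[i],ce[i],cv2.minAreaRect(np.argwhere(l==i)[:,::-1].astype(np.float32)),back(c,ce[i],.02))
for nm,uv,z in [('pin head',(354,231),.058),('yoke',(268,190),.036),('base far',(266,166),.004),('eye',(180,233),.026),('mouth',(187,267),.016),
  ('blk corners',(338,230),.034),('',(364,216),.034),('big',(382,214),.05),('big',(415,199),.05)]: print(nm,back(c,uv,z).round(4))
print(imaging.camera_params('wrist'))
E
```

```text
yellow [174 229  18  39 305] [182.10491803 247.06885246] ((182.1365203857422, 247.7084503173828), (38.313446044921875, 10.056022644042969), 76.4295654296875) [0.47550114 0.21460107 0.02      ]
yellow [218 250  14  26 133] [223.94736842 262.37593985] ((223.90000915527344, 262.6999816894531), (25.930675506591797, 6.324554443359375), 71.56504821777344) [0.44189183 0.11616834 0.02      ]
pin head [ 0.5219 -0.1798  0.058 ]
yoke [0.6122 0.0169 0.036 ]
base far [0.6725 0.0237 0.004 ]
eye [0.5083 0.2191 0.026 ]
mouth [0.429  0.2027 0.016 ]
blk corners [ 0.5232 -0.1472  0.034 ]
 [ 0.5569 -0.2071  0.034 ]
big [ 0.562  -0.2448  0.05  ]
big [ 0.598  -0.3201  0.05  ]
{'fx': 289.8147476955518, 'fy': 289.8147476955518, 'cx': 279.42098208937415, 'cy': 216.28397888032114, 'hand_eye': array([[ 9.06881016e-04, -9.53053585e-01, -3.02800332e-01,
         8.28434630e-02],
       [ 9.99999589e-01,  8.63474565e-04,  2.77222660e-04,
        -7.89101323e-04],
       [-2.74766525e-06, -3.02800459e-01,  9.53053977e-01,
        -1.41328041e-01],
       [ 0.00000000e+00,  0.00000000e+00,  0.00000000e+00,
         1.00000000e+00]])}
```

View pics/crop.png

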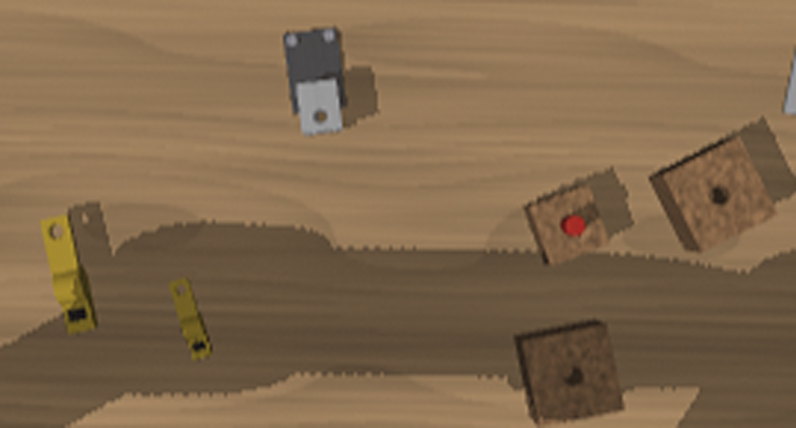

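The crop confirms it. The long whistle has its eye at crop (56,232) and tab facing away. The red pin is in the smallest block at crop (572,225), and the yoke hole is at crop (320,116). I'm moving above the whistle.

>>> jog_arm(moves=[{"fingers": -0.3, "xyz": [-38.8, -29.4, 4.3], "angular": [0, 0, -0.5]}, {"fingers": -0.3, "xyz": [-38.8, -29.4, 4.3], "angular": [0, 0, -0.5]}, {"fingers": -0.3, "xyz": [-38.8, -29.4, 4.3], "angular": [0, 0, -0.5]}, {"fingers": -0.3, "xyz": [-38.8, -29.4, 4.3], "angular": [0, 0, -0.5]}, {"fingers": -0.3, "xyz": [-38.8, -29.4, 4.3], "angular": [0, 0, -0.5]}, {"fingers": -0.3, "xyz": [-38.8, -29.4, 4.3], "angular": [0, 0, -0.5]}, {"fingers": -0.3, "xyz": [-38.8, -29.4, 4.3], "angular": [0, 0, -0.5]}, {"fingers": -0.3, "xyz": [-38.8, -29.4, 4.3], "angular": [0, 0, -0.5]}, {"fingers": -0.3, "xyz": [-38.8, -29.4, 4.3], "angular": [0, 0, -0.5]}, {"fingers": -0.3, "xyz": [-38.8, -29.4, 4.3], "angular": [0, 0, -0.5]}, {"fingers": -0.3, "xyz": [-38.8, -29.4, 4.3], "angular": [0, 0, -0.5]}, {"fingers": -0.3, "xyz": [-38.8, -29.4, 4.3], "angular": [0, 0, -0.5]}])

```text
clock: 1.6
position: [0.4644, 0.2107, 0.2008]
ee_rot: [0.344, -3.123, -0.0]
force: [-0.9, -0.2, 0.1]
width: 0.652
```

```bash
python3 - <<'E'
from h import *
s=arm.observe(); np.save('s1.npy',np.r_[s['position'],s['ee_rot']]); print({k:s[k] for k in('clock','position','ee_rot','joints','width','force')})
im=save('wrist','w1'); cv2.imwrite('pics/w1b.png',cv2.resize(im[...,::-1],(800,600),interpolation=cv2.INTER_CUBIC))
E
```

```text
{'clock': 1.6, 'position': array([0.46437927, 0.21065031, 0.20078475]), 'ee_rot': array([ 3.43748921e-01, -3.12272593e+00, -4.76431407e-04]), 'joints': array([-0.60015457,  0.29130906,  0.08755113,  1.9121071 , -0.03146444,
        0.9393499 ,  1.29237348]), 'width': 0.6521897765685165, 'force': array([-0.86303721, -0.1577034 ,  0.10207241])}
```

View pics/w1b.png

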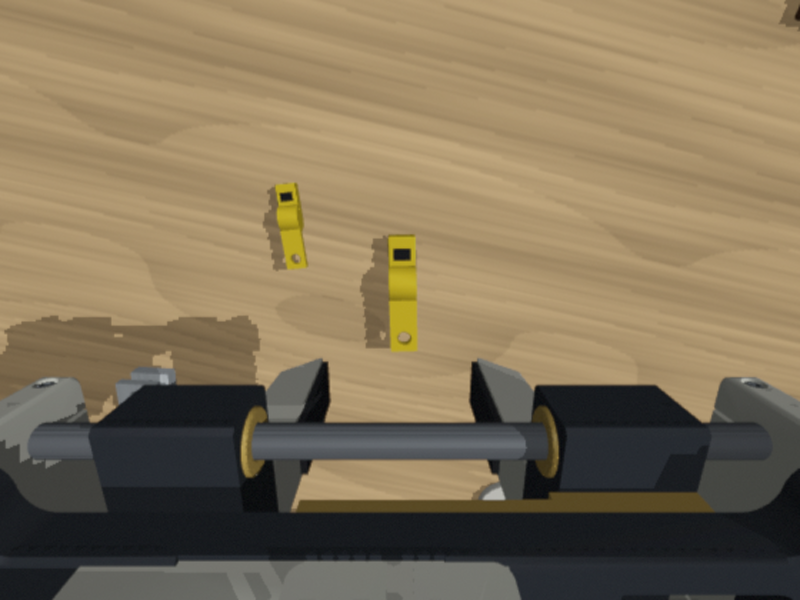

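The wrist view shows the large whistle upright at (402,290) in the 800 px image, eye at (404,338), tab towards image bottom, almost in line with the jaws. The small whistle is at (290,225).

```bash
python3 - <<'E'
from h import *
p=np.load('s1.npy'); s=dict(position=p[:3],ee_rot=p[3:]); c=cam('wrist',s)
T=R.from_rotvec(p[3:]).as_matrix(); print(T.round(3).tolist())
im=cv2.imread('pics/w1.png'); hsv=cv2.cvtColor(im,cv2.COLOR_BGR2HSV); m=cv2.inRange(hsv,(22,170,60),(34,255,255))
n,l,st,ce=cv2.connectedComponentsWithStats(m); i=max(range(1,n),key=lambda i:st[i,4]); print(st[i])
# left/right edges of tab and mouthpiece rows, eye
def show(nm,uv,z):
    P=back(c,uv,z); print(nm,np.round(uv,2),P.round(4),'tool',((T.T@(P-p[:3]))*1000).round(1)); return P
rows=range(st[i,1],st[i,1]+st[i,3])
for r in rows:
    x=np.where(l[r]==i)[0]; print(r,x.min(),x.max(),end='; ')
print()
x0,y0,w,h=st[i,:4]; sub=(l[y0:y0+h,x0:x0+w]!=i).astype(np.uint8)
n2,l2,s2,c2=cv2.connectedComponentsWithStats(sub,connectivity=4)
for k in range(1,n2):
    if s2[k,4]>8: show('hole%d'%s2[k,4],c2[k]+[x0,y0],.026)
E
```

```text
[[-0.976, -0.218, -0.0], [-0.218, 0.976, 0.0], [-0.0, 0.0, -1.0]]
[ 272  164   20   82 1388]
164 287 288; 165 272 289; 166 272 290; 167 272 290; 168 272 290; 169 272 290; 170 272 290; 171 272 290; 172 272 290; 173 272 290; 174 272 290; 175 272 290; 176 272 290; 177 272 290; 178 272 290; 179 272 290; 180 272 290; 181 272 290; 182 272 290; 183 272 290; 184 272 290; 185 272 290; 186 272 290; 187 272 290; 188 272 290; 189 272 290; 190 272 290; 191 272 290; 192 272 290; 193 272 290; 194 272 290; 195 272 290; 196 272 290; 197 272 290; 198 272 290; 199 272 290; 200 272 291; 201 272 291; 202 272 291; 203 272 290; 204 272 290; 205 272 290; 206 272 290; 207 273 290; 208 273 290; 209 273 290; 210 273 290; 211 273 291; 212 273 291; 213 273 291; 214 273 291; 215 273 291; 216 273 291; 217 273 291; 218 273 291; 219 273 291; 220 273 291; 221 273 291; 222 273 291; 223 273 291; 224 273 291; 225 273 291; 226 273 291; 227 273 291; 228 273 291; 229 273 291; 230 273 291; 231 273 291; 232 273 291; 233 273 291; 234 273 291; 235 273 291; 236 273 291; 237 274 291; 238 274 291; 239 274 291; 240 274 291; 241 274 291; 242 274 291; 243 274 291; 244 274 291; 245 274 289; 
hole15 [279. 164.] [0.4235 0.2007 0.026 ] tool [ 42.1  -0.9 174.8]
hole39 [290.9  180.18] [0.4379 0.2173 0.026 ] tool [ 24.4  12.2 174.8]
hole87 [281.01 177.54] [0.4374 0.2061 0.026 ] tool [ 27.4   1.4 174.8]
hole48 [272.19 228.81] [0.498  0.2093 0.026 ] tool [-32.5  -8.7 174.8]
hole53 [282.21 235.55] [0.5037 0.2225 0.026 ] tool [-40.9   2.9 174.8]
```

>>> jog_arm(moves=[{"fingers": -0.3, "xyz": [0.3, 0.2, 5], "angular": [0, 0, -0.02]}, {"fingers": -0.3, "xyz": [0.3, 0.2, 10], "angular": [0, 0, -0.02]}, {"fingers": -0.3, "xyz": [0.3, 0.2, 14], "angular": [0, 0, -0.02]}, {"fingers": -0.3, "xyz": [0.3, 0.2, 16.5], "angular": [0, 0, -0.02]}, {"fingers": -0.3, "xyz": [0.3, 0.2, 18], "angular": [0, 0, -0.02]}, {"fingers": -0.3, "xyz": [0.3, 0.2, 18], "angular": [0, 0, -0.02]}, {"fingers": 1, "xyz": [0.3, 0.2, 18], "angular": [0, 0, -0.02]}, {"fingers": 1, "xyz": [0.3, 0.2, 18], "angular": [0, 0, -0.02]}, {"fingers": 1, "xyz": [0.3, 0.2, 18], "angular": [0, 0, -0.02]}, {"fingers": 1, "xyz": [0.3, 0.2, 18], "angular": [0, 0, -0.02]}, {"fingers": 1, "xyz": [0.3, 0.2, 18], "angular": [0, 0, -0.02]}, {"fingers": 1, "xyz": [0.3, 0.2, 18], "angular": [0, 0, -0.02]}], grip_force=10)

```text
clock: 3.15
position: [0.4617, 0.211, 0.021]
ee_rot: [-0.371, 3.119, 0.0]
force: [-0.3, 0.1, 4.8]
width: 0.242
```

>>> jog_arm(moves=[{"fingers": 1, "xyz": [0, 0, -2], "angular": [0, 0, 0]}, {"fingers": 1, "xyz": [0, 0, -5], "angular": [0, 0, 0]}, {"fingers": 1, "xyz": [-1, -2, -7.9], "angular": [0, 0, 0.03]}, {"fingers": 1, "xyz": [-3.5, -6, -7.9], "angular": [0, 0, 0.06]}, {"fingers": 1, "xyz": [-6.5, -10, -7.9], "angular": [0, 0, 0.09]}, {"fingers": 1, "xyz": [-9.5, -14.5, -7.9], "angular": [0, 0, 0.115]}, {"fingers": 1, "xyz": [-12.5, -19, -7.9], "angular": [0, 0, 0.115]}, {"fingers": 1, "xyz": [-14.3, -22, -7.9], "angular": [0, 0, 0.115]}, {"fingers": 1, "xyz": [-14.8, -22.9, -7.9], "angular": [0, 0, 0.115]}, {"fingers": 1, "xyz": [-14.8, -22.9, -7.9], "angular": [0, 0, 0.115]}, {"fingers": 1, "xyz": [-14.8, -22.9, -7.9], "angular": [0, 0, 0.115]}])

```text
clock: 4.53
position: [0.6582, 0.0249, 0.0995]
ee_rot: [0.195, -3.135, -0.002]
force: [0.7, -0.6, 0.1]
width: 0.239
```

```bash
python3 - <<'E'
from h import *
s=arm.observe(); np.save('s2.npy',np.r_[s['position'],s['ee_rot']]); print({k:s[k] for k in('clock','position','ee_rot','width','force')})
im=save('wrist','w2'); cv2.imwrite('pics/w2b.png',cv2.resize(im[...,::-1],(800,600),interpolation=cv2.INTER_CUBIC))
E
```

```text
{'clock': 4.525, 'position': array([0.65820854, 0.02487077, 0.09950814]), 'ee_rot': array([ 1.94526016e-01, -3.13450799e+00, -1.69304886e-03]), 'width': 0.23874624145062057, 'force': array([ 0.71639297, -0.55299287,  0.12551226])}
```

View pics/w2b.png

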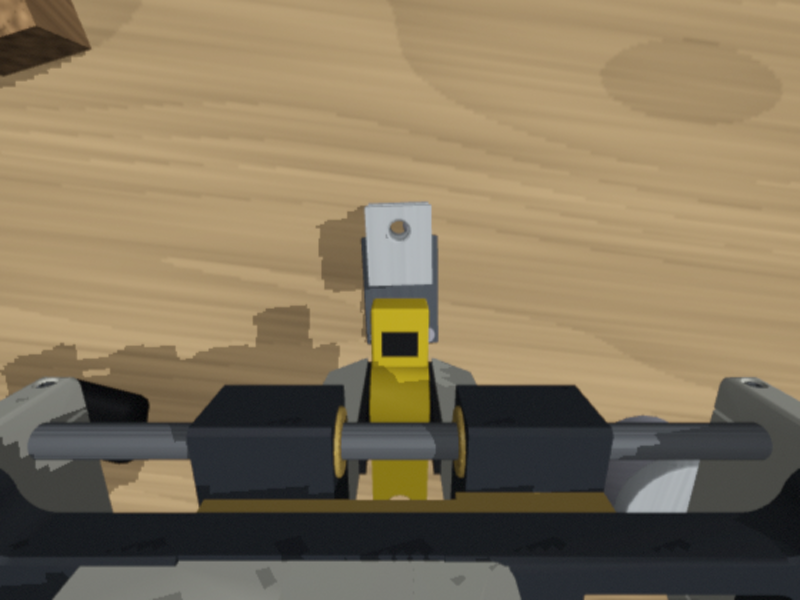

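The yoke top spans (365,203) to (432,286) in the 800 px image, with its hole at (399,229). The held whistle's mouthpiece is at (400,340). Next I measure both below pixel level.

```bash
python3 - <<'E'
from h import *
p=np.load('s2.npy'); s=dict(position=p[:3],ee_rot=p[3:]); c=cam('wrist',s)
T=R.from_rotvec(p[3:]).as_matrix(); print('heading',np.degrees(np.arctan2(-T[1,0],-T[0,0])))
im=cv2.imread('pics/w2.png'); hsv=cv2.cvtColor(im,cv2.COLOR_BGR2HSV)
def tool(uv,z): 
    P=back(c,uv,z); return P.round(4),((T.T@(P-p[:3]))*1000).round(2)
m=cv2.inRange(hsv[:215],(0,0,140),(180,45,255)); n,l,st,ce=cv2.connectedComponentsWithStats(m)
sub=l==l[160,265]; a=st[l[160,265]]; print(a)
E=[]
for r in range(a[1]+3,a[1]+a[3]-3,3):
    x=np.where(sub[r])[0]; L,_=tool((x.min()-.5,r),.036)[1],0; Rr=tool((x.max()+.5,r),.036)[1]; E.append((L[0],L[1],Rr[1])); 
E=np.array(E); print(E.round(1).tolist()); print('edge slopes',np.polyfit(E[:,0],E[:,1],1),np.polyfit(E[:,0],E[:,2],1))
for y in (a[1],a[1]+a[3]-1): 
    x=np.where(sub[y])[0].mean(); print('end',tool((x,y-.5 if y==a[1] else y+.5),.036))
hole=(~sub[150:175,268:292]).astype(np.uint8); n2,l2,s2,c2=cv2.connectedComponentsWithStats(hole)
for k in range(1,n2): print('hole',s2[k],tool(c2[k]+[268,150],.036))
# whistle mouthpiece edges
my=cv2.inRange(hsv,(20,150,40),(34,255,255))
for r in (215,228,238,246,262,335,342):
    x=np.where(my[r,250:310])[0]+250; print(r,x.min(),x.max(),tool(((x.min()+x.max())/2,r),p[2]-.005)[1])
E
```

```text
heading 7.102419070279792
[ 255  141   48   59 2461]
[[70.1, -17.0, 14.6], [68.1, -17.7, 14.7], [66.1, -17.8, 14.8], [64.1, -17.8, 14.8], [62.0, -17.2, 14.8], [60.0, -17.2, 14.9], [57.9, -17.3, 15.0], [55.8, -17.3, 15.0], [53.7, -16.7, 15.0], [51.6, -16.7, 15.1], [49.5, -16.8, 15.2], [47.3, -16.8, 15.2], [45.2, -16.8, 15.2], [43.0, -16.9, 15.3], [40.8, -16.2, 15.4], [38.6, -16.3, 16.1], [36.4, -16.3, 16.2], [34.2, -16.4, 16.2]]
edge slopes [ -0.0370857  -15.00133543] [-0.03998041 17.29499417]
end (array([0.5852, 0.0243, 0.036 ]), array([72.49,  8.43, 63.59]))
end (array([0.6283, 0.0149, 0.036 ]), array([30.85, -6.27, 63.53]))
hole [  4   4  15  14 163] (array([0.5997, 0.017 , 0.036 ]), array([59.02, -0.65, 63.57]))
215 260 299 [37.33 -0.46  5.04]
228 260 299 [30.02 -0.45  5.03]
238 260 298 [24.25 -0.72  5.02]
246 260 299 [19.55 -0.44  5.02]
262 259 300 [ 9.87 -0.43  5.01]
335 261 298 [-39.21  -0.39   4.96]
342 261 298 [-44.39  -0.38   4.96]
```

>>> jog_arm(moves=[{"fingers": 1, "xyz": [4, -0.1, 0], "angular": [0, 0, -0.0385]}, {"fingers": 1, "xyz": [8, -0.2, 0], "angular": [0, 0, -0.0385]}, {"fingers": 1, "xyz": [12, -0.3, 0], "angular": [0, 0, -0.0385]}, {"fingers": 1, "xyz": [14.6, -0.36, 0.5], "angular": [0, 0, -0.0385]}, {"fingers": 1, "xyz": [14.6, -0.36, 3], "angular": [0, 0, -0.0385]}, {"fingers": 1, "xyz": [14.6, -0.36, 5.5], "angular": [0, 0, -0.0385]}, {"fingers": 1, "xyz": [14.6, -0.36, 7], "angular": [0, 0, -0.0385]}, {"fingers": 1, "xyz": [14.6, -0.36, 7.75], "angular": [0, 0, -0.0385]}, {"fingers": 1, "xyz": [14.6, -0.36, 7.75], "angular": [0, 0, -0.0385]}, {"fingers": 1, "xyz": [14.6, -0.36, 7.75], "angular": [0, 0, -0.0385]}], grip_force=7)

```text
clock: 5.82
position: [0.5153, 0.0017, 0.0228]
ee_rot: [-0.252, 3.13, 0.0]
force: [-0.5, -0.6, -0.4]
width: 0.24
```

```bash
python3 - <<'E'
from h import *
s=arm.observe(); np.save('s3.npy',np.r_[s['position'],s['ee_rot']]); print({k:s[k] for k in('clock','position','ee_rot','width','force')})
T=R.from_rotvec(s['ee_rot']).as_matrix(); print('H rel',(T.T@(np.array([.5997,.017,.036])-s['position'])*1000).round(1))
a=save('wrist','w3'); b=save('side','side3')
bc=cv2.resize(b[180:320,190:380],None,fx=3,fy=3,interpolation=cv2.INTER_CUBIC)
cv2.imwrite('pics/m3.png',bc[...,::-1])
E
```

```text
{'clock': 5.825, 'position': array([0.51525352, 0.00174465, 0.02280759]), 'ee_rot': array([-2.51876344e-01,  3.13047704e+00,  1.11546018e-04]), 'width': 0.23983716620739384, 'force': array([-0.46394644, -0.61744425, -0.37621686])}
H rel [-85.8   1.6 -13.1]
```

View pics/m3.png

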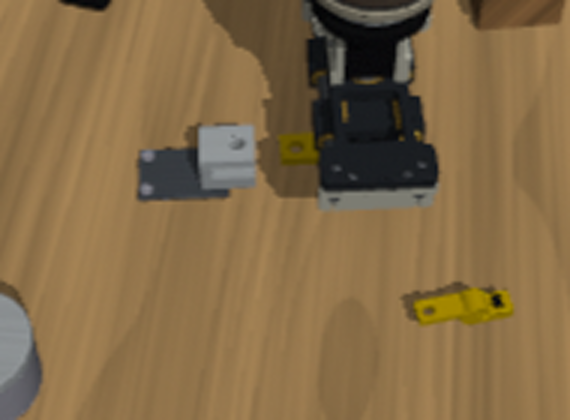

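The side view shows the tab end pointing at the yoke mouth: eye at crop (296,147), yoke hole at crop (237,143). I check the lateral offset with this camera too.

```bash
python3 - <<'E'
from h import *
p=np.load('s3.npy'); T=R.from_rotvec(p[3:]).as_matrix(); c=cam('side')
for nm,uv,z in(('eye',(296,147),.0277),('hole',(237,143),.036)):
    P=back(c,((uv[0]+.5)/3+190-.5,(uv[1]+.5)/3+180-.5),z); print(nm,P.round(4),(T.T@(P-p[:3])*1000).round(1))
E
```

```text
eye [0.5593 0.0108 0.0277] [-44.9   1.9  -4.8]
hole [0.6005 0.018  0.036 ] [-86.7   2.4 -13.1]
```

>>> jog_arm(moves=[{"fingers": 1, "xyz": [0, 0.14, 0.08], "angular": [0, 0, 0]}, {"fingers": 1, "xyz": [-0.6, 0.14, 0.08], "angular": [0, 0, 0]}, {"fingers": 1, "xyz": [-1.2, 0.14, 0.08], "angular": [0, 0, 0]}, {"fingers": 1, "xyz": [-1.8, 0.14, 0.08], "angular": [0, 0, 0]}, {"fingers": 1, "xyz": [-2.4, 0.14, 0.08], "angular": [0, 0, 0]}, {"fingers": 1, "xyz": [-3.0, 0.14, 0.08], "angular": [0, 0, 0]}, {"fingers": 1, "xyz": [-3.5, 0.14, 0.08], "angular": [0, 0, 0]}, {"fingers": 1, "xyz": [-3.9, 0.14, 0.08], "angular": [0, 0, 0]}, {"fingers": 1, "xyz": [-4.2, 0.14, 0.08], "angular": [0, 0, 0]}, {"fingers": 1, "xyz": [-4.4, 0.14, 0.08], "angular": [0, 0, 0]}, {"fingers": 1, "xyz": [-4.4, 0.14, 0.08], "angular": [0, 0, 0]}, {"fingers": 1, "xyz": [-4.4, 0.14, 0.08], "angular": [0, 0, 0]}])

```text
clock: 7.42
position: [0.5578, 0.0101, 0.0214]
ee_rot: [0.252, -3.131, -0.0]
force: [-0.7, 0.0, -1.1]
width: 0.237
```

>>> jog_arm(moves=[{"fingers": 1, "xyz": [-0.1, 0, 0], "angular": [0, 0, 0]}, {"fingers": 1, "xyz": [-0.2, 0, 0], "angular": [0, 0, 0]}, {"fingers": 1, "xyz": [-0.3, 0, 0], "angular": [0, 0, 0]}, {"fingers": 1, "xyz": [-0.3, 0, 0], "angular": [0, 0, 0]}])

```text
clock: 7.92
position: [0.5611, 0.0106, 0.0214]
ee_rot: [-0.252, 3.131, 0.0]
force: [0.7, 0.3, -0.5]
width: 0.242
```

>>> jog_arm(moves=[{"fingers": 1, "xyz": [-0.1, 0, 0], "angular": [0, 0, 0]}, {"fingers": 1, "xyz": [-0.1, 0, 0], "angular": [0, 0, 0]}, {"fingers": 1, "xyz": [-0.1, 0, 0], "angular": [0, 0, 0]}])

```text
clock: 8.3
position: [0.5619, 0.0108, 0.0214]
ee_rot: [0.252, -3.131, -0.0]
force: [-0.6, 0.4, -0.3]
width: 0.24
```

>>> jog_arm(moves=[{"fingers": 1, "xyz": [-0.1, 0, 0], "angular": [0, 0, 0]}, {"fingers": 1, "xyz": [-0.1, 0, 0], "angular": [0, 0, 0]}, {"fingers": 1, "xyz": [-0.1, 0, 0], "angular": [0, 0, 0]}])

```text
clock: 8.68
position: [0.5629, 0.0109, 0.0214]
ee_rot: [0.252, -3.131, -0.0]
force: [-0.2, 0.7, -0.1]
width: 0.237
```

>>> jog_arm(moves=[{"fingers": 1, "xyz": [-0.1, 0, 0], "angular": [0, 0, 0]}, {"fingers": 1, "xyz": [-0.1, 0, 0], "angular": [0, 0, 0]}, {"fingers": 1, "xyz": [-0.1, 0, 0], "angular": [0, 0, 0]}])

```text
clock: 9.05
position: [0.5637, 0.0111, 0.0214]
ee_rot: [0.252, -3.131, -0.0]
force: [-0.6, 0.0, -0.5]
width: 0.241
```

>>> jog_arm(moves=[{"fingers": 1, "xyz": [-0.1, 0, 0], "angular": [0, 0, 0]}, {"fingers": 1, "xyz": [-0.1, 0, 0], "angular": [0, 0, 0]}, {"fingers": 1, "xyz": [-0.1, 0, 0], "angular": [0, 0, 0]}])

```text
clock: 9.43
position: [0.5639, 0.0111, 0.0211]
ee_rot: [0.252, -3.13, -0.0]
force: [-5.9, -1.1, -0.3]
width: 0.241
```

>>> jog_arm(moves=[{"fingers": 1, "xyz": [0.3, 0, 0], "angular": [0, 0, 0]}, {"fingers": 1, "xyz": [0.6, 0, 0.02], "angular": [0, 0, 0]}, {"fingers": 1, "xyz": [0.88, 0, 0.04], "angular": [0, 0, 0]}, {"fingers": 1, "xyz": [0.88, 0, 0.04], "angular": [0, 0, 0]}, {"fingers": 1, "xyz": [0.88, 0, 0.04], "angular": [0, 0, 0]}])

```text
clock: 10.05
position: [0.5564, 0.0098, 0.0211]
ee_rot: [-0.252, 3.131, 0.0]
force: [0.6, 0.3, 0.1]
width: 0.239
```

```bash
python3 - <<'E'
from h import *
s=arm.observe(); print(s['position'],s['force'],s['clock'])
E
```

```text
[0.55641918 0.00984498 0.02111269] [0.5685594  0.30950993 0.13772564] 10.05
```

>>> jog_arm(moves=[{"fingers": 1, "xyz": [0.04, 0, 0], "angular": [0, 0, 0]}, {"fingers": 1, "xyz": [0.04, 0, 0], "angular": [0, 0, 0]}, {"fingers": -0.2, "xyz": [0.04, 0, 0], "angular": [0, 0, 0]}, {"fingers": -0.2, "xyz": [0.04, 0, 0], "angular": [0, 0, 0]}, {"fingers": -0.2, "xyz": [0.04, 0, 0], "angular": [0, 0, 0]}, {"fingers": -0.2, "xyz": [0.04, 0, -3], "angular": [0, 0, 0]}, {"fingers": -0.2, "xyz": [0.04, 0, -8], "angular": [0, 0, 0]}, {"fingers": -0.2, "xyz": [-4, 0, -8], "angular": [0, 0, 0]}, {"fingers": -0.2, "xyz": [-9, 0, -8], "angular": [0, 0, 0]}, {"fingers": -0.2, "xyz": [-9, 0, -8], "angular": [0, 0, 0]}, {"fingers": -0.2, "xyz": [-9, 0, -8], "angular": [0, 0, 0]}])

```text
clock: 11.42
position: [0.6443, 0.0241, 0.1005]
ee_rot: [0.252, -3.13, 0.0]
force: [-0.6, -1.0, 0.3]
width: 0.598
```

```bash
python3 - <<'E'
from h import *
s=arm.observe(); np.save('s4.npy',np.r_[s['position'],s['ee_rot']]); print({k:s[k] for k in('clock','position','ee_rot','width','force')})
im=save('wrist','w4'); cv2.imwrite('pics/w4b.png',cv2.resize(im[60:285,180:380][...,::-1],None,fx=2.6,fy=2.6,interpolation=cv2.INTER_CUBIC))
E
```

```text
{'clock': 11.425, 'position': array([0.64426588, 0.02405836, 0.10046358]), 'ee_rot': array([ 2.51879966e-01, -3.13000409e+00,  2.09180753e-04]), 'width': 0.5978893653937563, 'force': array([-0.61776251, -0.96521451,  0.25588275])}
```

View pics/w4b.png

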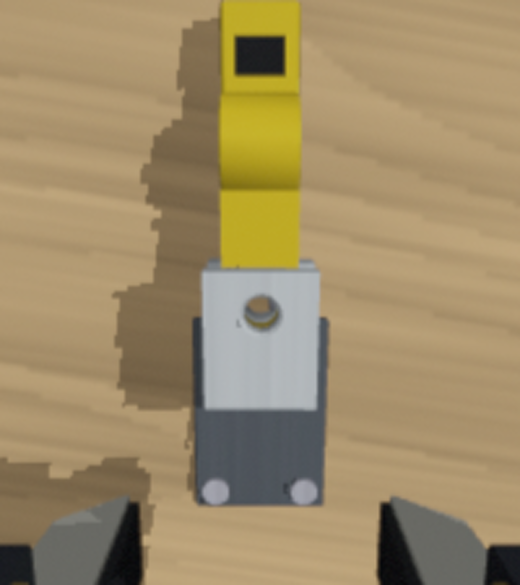

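The tab is between the ears, the whistle (centre x 260 in the crop) is in line with the yoke (203 to 320), and light shows through the hole at (262,313). Next I measure the alignment in numbers.

```bash
cat > m.py <<'E'
from h import *
def run(n,st):
    p=np.load(st); c=cam('wrist',dict(position=p[:3],ee_rot=p[3:])); T=R.from_rotvec(p[3:]).as_matrix()
    im=cv2.imread(n); hsv=cv2.cvtColor(im,cv2.COLOR_BGR2HSV)
    tool=lambda uv,z:(T.T@(back(c,uv,z)-p[:3]))*1000
    def lines(m,r0,r1,z):
        E=[]
        for r in range(r0,r1,2):
            x=np.where(m[r])[0]; x=x[(x>230)&(x<330)]
            if len(x)>10: a=tool((x.min()-.5,r),z);b=tool((x.max()+.5,r),z); E.append((a[0],(a[1]+b[1])/2,b[1]-a[1]))
        E=np.array(E); f=np.polyfit(E[:,0],E[:,1],1); print('width',E[:,2].mean().round(2),'slope',f[0].round(4),'y@x',E[:,0].mean().round(1),E[:,1].mean().round(2)); return f
    Y=cv2.inRange(hsv,(20,150,40),(34,255,255)); G=cv2.inRange(hsv,(0,0,140),(180,45,255))
    print('tab');ft=lines(Y,136,160,.026); print('mouthpiece');lines(Y,64,92,.016)
    print('yoke');fy=lines(G,168,214,.036)
    sub=(G[168:195,265:300]==0).astype(np.uint8); n2,l2,s2,c2=cv2.connectedComponentsWithStats(sub)
    k=max(range(1,n2),key=lambda k:s2[k,4]); h=tool(c2[k]+[265,168],.036); print('hole',s2[k],h.round(2),back(c,c2[k]+[265,168],.036).round(4))
    print('tab y at hole',np.polyval(ft,h[0]),'yoke',np.polyval(fy,h[0]))
    r=np.where(Y[:,282])[0]; print('mouth end row',r.min(),'->origin x',tool((282,r.min()-.5),.016)[0]-38,'eye x',tool((282,r.min()-.5),.016)[0]-82)
    return h
if __name__=='__main__': run('pics/w4.png','s4.npy')
E
python3 m.py
```

```text
tab
width 21.91 slope -0.0186 y@x 67.3 -0.5
mouthpiece
width 21.54 slope 0.0258 y@x 115.0 -0.35
yoke
width 32.15 slope -0.0023 y@x 37.6 -0.14
hole [  9   5  14  14 151] [45.06  0.2  64.53] [0.5997 0.017  0.036 ]
tab y at hole -0.08154465334326266 yoke -0.16033245798844867
mouth end row 60 ->origin x 88.19109771135753 eye x 44.19109771135753
```

Eye and hole agree within about 0.5 mm laterally and 1 mm along. Next is the pin.

>>> jog_arm(moves=[{"fingers": -0.2, "xyz": [3, -5, -2], "angular": [0, 0, 0]}, {"fingers": -0.2, "xyz": [6, -10, -2], "angular": [0, 0, 0]}, {"fingers": -0.2, "xyz": [9, -15, -2], "angular": [0, 0, 0]}, {"fingers": -0.2, "xyz": [10.8, -18.1, -2], "angular": [0, 0, 0]}, {"fingers": -0.2, "xyz": [10.8, -18.1, -2], "angular": [0, 0, 0]}, {"fingers": -0.2, "xyz": [10.8, -18.1, -2], "angular": [0, 0, 0]}, {"fingers": -0.2, "xyz": [10.8, -18.1, -2], "angular": [0, 0, 0]}])

```text
clock: 12.35
position: [0.5677, -0.17, 0.121]
ee_rot: [-0.256, 3.131, 0.001]
force: [-0.3, 0.7, 0.3]
width: 0.599
```

```bash
cat > pin.py <<'E'
from h import *
import sys
def red(im):
    hsv=cv2.cvtColor(im,cv2.COLOR_RGB2HSV); m=cv2.inRange(hsv,(0,150,60),(10,255,255))|cv2.inRange(hsv,(170,150,60),(180,255,255))
    n,l,st,ce=cv2.connectedComponentsWithStats(m); i=1+np.argmax(st[1:,4]); return st[i],ce[i],l==i
E
python3 - <<'E'
from pin import *
s=arm.observe(); np.save('s5.npy',np.r_[s['position'],s['ee_rot']]); print({k:s[k] for k in('clock','position','ee_rot','width')})
im=save('wrist','w5'); st,ce,m=red(im); c=cam('wrist',s); T=R.from_rotvec(s['ee_rot']).as_matrix()
print(st,ce)
# fit: render cylinder silhouette centroid match
from scipy.optimize import least_squares
th=np.linspace(0,2*np.pi,60)
def hull(xy):
    pts=np.array([proj(c,(xy[0]+.008*np.cos(t),xy[1]+.008*np.sin(t),z)) for z in(.034,.058) for t in th]).astype(np.float32); return cv2.convexHull(pts)
def mom(xy): M=cv2.moments(hull(xy)); return np.array([M['m10'],M['m01']])/M['m00']-ce
x=least_squares(mom,back(c,ce,.05)[:2],diff_step=1e-4).x; print('pin',x,'area',cv2.contourArea(hull(x)),'tool',(T.T@(np.r_[x,.053]-s['position'])*1000).round(1))
cv2.imwrite('pics/w5b.png',im[...,::-1])
E
```

```text
{'clock': 12.35, 'position': array([ 0.5676639 , -0.16998855,  0.12100317]), 'ee_rot': array([-2.55589546e-01,  3.13107827e+00,  1.27970695e-03]), 'width': 0.5994892864469267}
[265 159  22  26 456] [275.68859649 171.76535088]
pin [ 0.51900259 -0.18118055] area 473.00795530248433 tool [49.8 -3.2 68. ]
```

View pics/w5b.png

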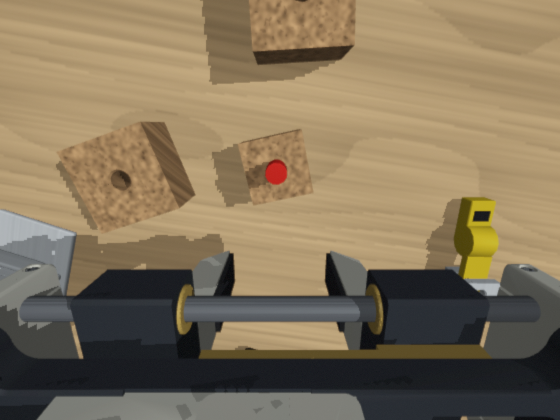

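The red head is at (276,172) on the small block, and the neighbouring blocks are clear of the jaws. I descend and grip the head.

>>> jog_arm(moves=[{"fingers": -0.2, "xyz": [4.95, -0.3, 0], "angular": [0, 0, 0]}, {"fingers": -0.2, "xyz": [4.95, -0.3, 1], "angular": [0, 0, 0]}, {"fingers": -0.2, "xyz": [4.95, -0.3, 3], "angular": [0, 0, 0]}, {"fingers": -0.2, "xyz": [4.95, -0.3, 5], "angular": [0, 0, 0]}, {"fingers": -0.2, "xyz": [4.95, -0.3, 6.3], "angular": [0, 0, 0]}, {"fingers": -0.2, "xyz": [4.95, -0.3, 6.75], "angular": [0, 0, 0]}, {"fingers": -0.2, "xyz": [4.95, -0.3, 6.75], "angular": [0, 0, 0]}, {"fingers": 1, "xyz": [4.95, -0.3, 6.75], "angular": [0, 0, 0]}, {"fingers": 1, "xyz": [4.95, -0.3, 6.75], "angular": [0, 0, 0]}, {"fingers": 1, "xyz": [4.95, -0.3, 6.75], "angular": [0, 0, 0]}, {"fingers": 1, "xyz": [4.95, -0.3, 6.75], "angular": [0, 0, 0]}, {"fingers": 1, "xyz": [4.95, -0.3, 6.75], "angular": [0, 0, 0]}], grip_force=20)

```text
clock: 13.9
position: [0.519, -0.1826, 0.0536]
ee_rot: [-0.252, 3.131, 0.0]
force: [-0.2, 0.5, 0.8]
width: 0.157
```

>>> jog_arm(moves=[{"fingers": 1, "xyz": [0, 0, -1], "angular": [0, 0, 0]}, {"fingers": 1, "xyz": [0, 0, -3], "angular": [0, 0, 0]}, {"fingers": 1, "xyz": [0, 0, -5], "angular": [0, 0, 0]}, {"fingers": 1, "xyz": [0, 0, -6], "angular": [0, 0, 0]}, {"fingers": 1, "xyz": [0, 0, -6], "angular": [0, 0, 0]}, {"fingers": 1, "xyz": [0, 0, -6], "angular": [0, 0, 0]}])

```text
clock: 14.65
position: [0.5186, -0.1825, 0.113]
ee_rot: [0.252, -3.131, -0.001]
force: [0.7, -0.7, -0.9]
width: 0.155
```

```bash
python3 - <<'E'
from pin import *
s=arm.observe(); print({k:s[k] for k in('clock','position','ee_rot','width','force')}); np.save('s6.npy',np.r_[s['position'],s['ee_rot']])
im=save('wrist','w6'); b=save('side','side6'); T=R.from_rotvec(s['ee_rot']).as_matrix()
print('wrist',red(im)[:2]); st,ce,_=red(b); print('side',st,ce)
c=cam('side'); d=s['position']; print('expect head centre px',proj(c,d+[0,0,-.007]))
v=cv2.resize(im[150:350,180:380][...,::-1],(520,520),interpolation=cv2.INTER_CUBIC)
x,y=map(int,ce); w=cv2.resize(b[y-25:y+35,x-30:x+0+20][...,::-1],(280,336),interpolation=cv2.INTER_CUBIC)
o=np.zeros((520,800,3),np.uint8);o[:,:520]=v;o[:336,520:]=w;cv2.imwrite('pics/m6.png',o)
E
```

```text
{'clock': 14.65, 'position': array([ 0.51859187, -0.18245722,  0.11296105]), 'ee_rot': array([ 2.52031798e-01, -3.13060975e+00, -5.33740706e-04]), 'width': 0.15459669055066314, 'force': array([ 0.65255711, -0.6616823 , -0.90730698])}
wrist (array([266, 256,  28,  40, 966], dtype=int32), array([279.42028986, 276.85817805]))Traceback (most recent call last):
  File "<stdin>", line 4, in <module>
  File "pin.py", line 5, in red
    n,l,st,ce=cv2.connectedComponentsWithStats(m); i=1+np.argmax(st[1:,4]); return st[i],ce[i],l==i
                                                       ~~~~~~~~~^^^^^^^^^^
    return _wrapfunc(a, 'argmax', axis=axis, out=out, **kwds)
    return bound(*args, **kwds)
ValueError: attempt to get argmax of an empty sequence
```

```bash
python3 - <<'E'
from h import *
im=cv2.imread('pics/w6.png'); b=cv2.imread('pics/side6.png')
p=np.load('s6.npy'); x,y=map(int,proj(cam('side'),p[:3]))
o=np.zeros((520,800,3),np.uint8);o[:,:440]=cv2.resize(im[180:350,208:352],(440,520),interpolation=cv2.INTER_CUBIC)
o[:500,440:]=cv2.resize(b[y-40:y+60,x-36:x+36],(360,500),interpolation=cv2.INTER_CUBIC);cv2.imwrite('pics/m6.png',o)
# head silhouette fit in wrist: model head at tool offset (dx,dy), heights
c=cam('wrist',dict(position=p[:3],ee_rot=p[3:])); T=R.from_rotvec(p[3:]).as_matrix()
from scipy.optimize import least_squares
th=np.linspace(0,2*np.pi,60); bb=np.array([266,256,266+28,256+40])
def box(q):
    P=np.array([proj(c,p[:3]+T@np.array([q[0]+.008*np.cos(t),q[1]+.008*np.sin(t),q[2]+z])) for z in(0,.024) for t in th]); return np.r_[P.min(0)+.5,P.max(0)+.5]
r=least_squares(lambda q:box(q)-bb,[0,0,-.005],diff_step=1e-3); print('head top centre in tool mm',r.x*1000,r.fun)
E
```

```text
head top centre in tool mm [-8.47672726 -0.38621593 12.07049103] [ 0.68040725 -0.49457665 -0.68043355  0.4487027 ]
```

View pics/m6.png

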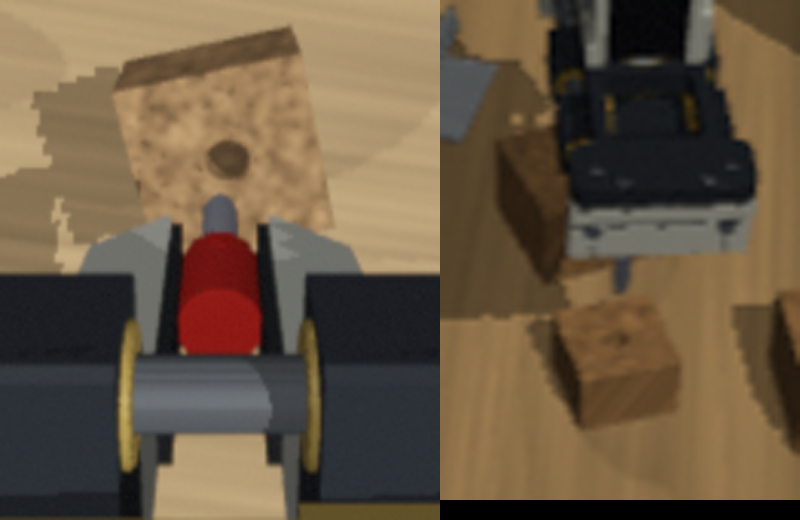

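The pin hangs upright in the jaws, shank at (220,215) and head at (220,290) in the left panel. The block is empty. I work out the pin axis in the tool frame and the way to the yoke hole.

```bash
python3 - <<'E'
from h import *
p=np.load('s6.npy'); T=R.from_rotvec(p[3:]).as_matrix(); c=cam('wrist',dict(position=p[:3],ee_rot=p[3:]))
tool=lambda uv,dz:(T.T@(back(c,uv,p[2]-dz)-p[:3]))*1000
px=lambda u,v:((u+.5)*144/440+208-.5,(v+.5)*170/520+180-.5)
print('head bottom arc',tool(px(220,235),.0196),'-8'); print('tip arc',tool(px(220,196),.0496),'-3')
im=cv2.imread('pics/w6.png').astype(int)
print([im[r,280].tolist() for r in range(238,262)])
H=np.array([.5997,.0170,p[2]]); print('H in tool',T.T@(H-p[:3])*1000)
E
```

```text
head bottom arc [ 6.29286147 -0.29832648 19.60507347] -8
tip arc [ 1.94307306 -0.26475024 49.60151464] -3
[[75, 107, 136], [96, 135, 167], [97, 138, 171], [101, 142, 176], [102, 139, 171], [95, 114, 135], [96, 92, 95], [95, 89, 87], [95, 89, 88], [94, 89, 87], [94, 88, 88], [96, 89, 88], [95, 89, 88], [95, 89, 88], [96, 90, 89], [96, 90, 90], [95, 88, 88], [84, 78, 97], [33, 32, 111], [17, 20, 112], [16, 19, 112], [18, 21, 118], [20, 22, 125], [14, 16, 112]]
H in tool [-1.11971611e+02  1.83913211e+02 -1.73746943e-02]
```

>>> jog_arm(moves=[{"fingers": 1, "xyz": [-2, 3.5, 0], "angular": [0, 0, 0]}, {"fingers": 1, "xyz": [-4.5, 7.5, 0], "angular": [0, 0, 0]}, {"fingers": 1, "xyz": [-7, 11.5, 0], "angular": [0, 0, 0]}, {"fingers": 1, "xyz": [-9, 15, 0], "angular": [0, 0, 0]}, {"fingers": 1, "xyz": [-10.5, 17.5, 0], "angular": [0, 0, 0]}, {"fingers": 1, "xyz": [-11.06, 18.42, 0], "angular": [0, 0, 0]}, {"fingers": 1, "xyz": [-11.06, 18.42, 1], "angular": [0, 0, 0]}, {"fingers": 1, "xyz": [-11.06, 18.42, 2], "angular": [0, 0, 0]}, {"fingers": 1, "xyz": [-11.06, 18.42, 2.3], "angular": [0, 0, 0]}, {"fingers": 1, "xyz": [-11.06, 18.42, 2.3], "angular": [0, 0, 0]}, {"fingers": 1, "xyz": [-11.06, 18.42, 2.3], "angular": [0, 0, 0]}])

```text
clock: 16.12
position: [0.5989, 0.0166, 0.0908]
ee_rot: [-0.251, 3.131, -0.0]
force: [-0.9, 0.0, -1.4]
width: 0.158
```

```bash
python3 - <<'E'
from h import *
s=arm.observe(); print({k:s[k] for k in('clock','position','ee_rot','width','force')}); p=np.r_[s['position'],s['ee_rot']]; np.save('s7.npy',p)
im=save('wrist','w7')[...,::-1]; b=save('side','side7')[...,::-1]; T=R.from_rotvec(p[3:]).as_matrix()
print('H in tool',T.T@(np.array([.5997,.0170,.036])-p[:3])*1000)
x,y=map(int,proj(cam('side'),[.6,.017,.04]))
o=np.zeros((520,800,3),np.uint8);o[:,:440]=cv2.resize(im[180:350,208:352],(440,520),interpolation=cv2.INTER_CUBIC)
o[:500,440:]=cv2.resize(b[y-40:y+20,x-22:x+22],(360,500),interpolation=cv2.INTER_CUBIC);cv2.imwrite('pics/m7.png',o)
E
```

```text
{'clock': 16.125, 'position': array([0.59886553, 0.01656467, 0.09077549]), 'ee_rot': array([-2.51226449e-01,  3.13111825e+00, -1.28823089e-05]), 'width': 0.15752645672805565, 'force': array([-0.93188707,  0.0384824 , -1.37849905])}
H in tool [-0.87075151  0.29896241 54.77583499]
```

View pics/m7.png

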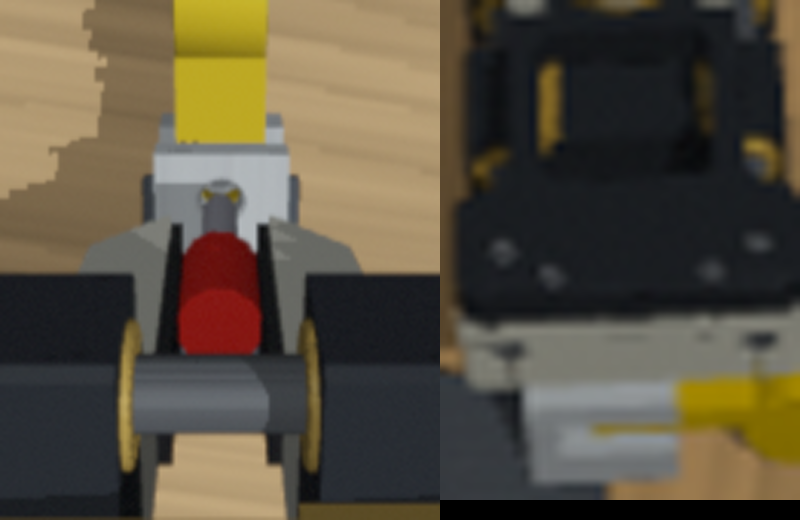

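The tip is centred over the hole to within about 0.5 mm: hole at (222,199), shank at x = 220 in the left panel. I nudge 0.5 mm and start down.

>>> jog_arm(moves=[{"fingers": 1, "xyz": [0.05, 0.05, 0], "angular": [0, 0, 0]}, {"fingers": 1, "xyz": [0.05, 0.05, 0.3], "angular": [0, 0, 0]}, {"fingers": 1, "xyz": [0.05, 0.05, 0.6], "angular": [0, 0, 0]}, {"fingers": 1, "xyz": [0.05, 0.05, 0.9], "angular": [0, 0, 0]}, {"fingers": 1, "xyz": [0.05, 0.05, 1.2], "angular": [0, 0, 0]}, {"fingers": 1, "xyz": [0.05, 0.05, 1.2], "angular": [0, 0, 0]}])

```text
clock: 16.98
position: [0.5983, 0.0173, 0.0783]
ee_rot: [-0.252, 3.131, -0.0]
force: [2.5, -0.1, -2.2]
width: 0.157
```

>>> jog_arm(moves=[{"fingers": 1, "xyz": [-0.05, 0, 0], "angular": [0, 0, 0]}, {"fingers": 1, "xyz": [-0.05, 0, 0.2], "angular": [0, 0, 0]}, {"fingers": 1, "xyz": [-0.05, 0, 0.4], "angular": [0, 0, 0]}, {"fingers": 1, "xyz": [-0.05, 0, 0.6], "angular": [0, 0, 0]}, {"fingers": 1, "xyz": [-0.05, 0, 0.8], "angular": [0, 0, 0]}, {"fingers": 1, "xyz": [-0.05, 0, 0.8], "angular": [0, 0, 0]}])

```text
clock: 17.73
position: [0.5986, 0.0174, 0.0703]
ee_rot: [0.252, -3.131, -0.0]
force: [1.7, -0.5, -0.8]
width: 0.157
```

Tip is at about 20.7 mm, inside the eye, with low forces. Continuing.

>>> jog_arm(moves=[{"fingers": 1, "xyz": [-0.04, 0, 0.15], "angular": [0, 0, 0]}, {"fingers": 1, "xyz": [-0.04, 0, 0.3], "angular": [0, 0, 0]}, {"fingers": 1, "xyz": [-0.04, 0, 0.45], "angular": [0, 0, 0]}, {"fingers": 1, "xyz": [-0.04, 0, 0.6], "angular": [0, 0, 0]}, {"fingers": 1, "xyz": [-0.04, 0, 0.6], "angular": [0, 0, 0]}])

```text
clock: 18.35
position: [0.5989, 0.0175, 0.0643]
ee_rot: [0.252, -3.131, -0.0]
force: [-0.8, -0.8, -0.5]
width: 0.156
```

>>> jog_arm(moves=[{"fingers": 1, "xyz": [0, 0, 0.15], "angular": [0, 0, 0]}, {"fingers": 1, "xyz": [0, 0, 0.3], "angular": [0, 0, 0]}, {"fingers": 1, "xyz": [0, 0, 0.45], "angular": [0, 0, 0]}, {"fingers": 1, "xyz": [0, 0, 0.45], "angular": [0, 0, 0]}])

```text
clock: 18.85
position: [0.5989, 0.0168, 0.0597]
ee_rot: [0.251, -3.131, 0.001]
force: [1.1, -3.2, -1.4]
width: 0.153
```

>>> jog_arm(moves=[{"fingers": 1, "xyz": [0, 0, 0.15], "angular": [0, 0, 0]}, {"fingers": 1, "xyz": [0, 0, 0.3], "angular": [0, 0, 0]}, {"fingers": 1, "xyz": [0, 0, 0.4], "angular": [0, 0, 0]}, {"fingers": 1, "xyz": [0, 0, 0.4], "angular": [0, 0, 0]}])

```text
clock: 19.35
position: [0.5989, 0.0172, 0.0558]
ee_rot: [0.252, -3.131, 0.0]
force: [0.4, -3.3, -0.6]
width: 0.16
```

>>> jog_arm(moves=[{"fingers": 1, "xyz": [0, 0, 0.05], "angular": [0, 0, 0]}, {"fingers": 1, "xyz": [0, 0, 0.1], "angular": [0, 0, 0]}, {"fingers": 1, "xyz": [0, 0, 0.1], "angular": [0, 0, 0]}])

```text
clock: 19.73
position: [0.5991, 0.0173, 0.0556]
ee_rot: [-0.252, 3.131, -0.0]
force: [-2.7, -5.3, 6.7]
width: 0.159
```

Force rises at 55.6 mm, which is the predicted flush height. I release, lift and check by pressing on the head with closed fingers.

>>> jog_arm(moves=[{"fingers": 1, "xyz": [0, 0, -0.05], "angular": [0, 0, 0]}, {"fingers": -0.2, "xyz": [0, 0, -0.05], "angular": [0, 0, 0]}, {"fingers": -0.2, "xyz": [0, 0, -0.05], "angular": [0, 0, 0]}, {"fingers": -0.2, "xyz": [0, 0, -0.05], "angular": [0, 0, 0]}, {"fingers": -0.2, "xyz": [0, 0, -2], "angular": [0, 0, 0]}, {"fingers": -0.2, "xyz": [0, 0, -4], "angular": [0, 0, 0]}, {"fingers": 1, "xyz": [0, 0, -4], "angular": [0, 0, 0]}, {"fingers": 1, "xyz": [0, 0, -4], "angular": [0, 0, 0]}, {"fingers": 1, "xyz": [0, 0, -4], "angular": [0, 0, 0]}, {"fingers": 1, "xyz": [0, 0, -4], "angular": [0, 0, 0]}, {"fingers": 1, "xyz": [0, 0, -3.2], "angular": [0, 0, 0]}, {"fingers": 1, "xyz": [0, 0, -2.5], "angular": [0, 0, 0]}])

```text
clock: 21.22
position: [0.5988, 0.0175, 0.0792]
ee_rot: [0.252, -3.131, -0.0]
force: [0.3, 0.6, 0.1]
width: 0.02
```

>>> jog_arm(moves=[{"fingers": 1, "xyz": [0, 0, 0.1], "angular": [0, 0, 0]}, {"fingers": 1, "xyz": [0, 0, 0.2], "angular": [0, 0, 0]}, {"fingers": 1, "xyz": [0, 0, 0.25], "angular": [0, 0, 0]}, {"fingers": 1, "xyz": [0, 0, 0.25], "angular": [0, 0, 0]}])

```text
clock: 21.72
position: [0.5991, 0.0175, 0.0777]
ee_rot: [-0.252, 3.131, 0.0]
force: [0.5, 0.8, -0.2]
width: 0.004
```

>>> jog_arm(moves=[{"fingers": 1, "xyz": [0, 0, 0.05], "angular": [0, 0, 0]}, {"fingers": 1, "xyz": [0, 0, 0.1], "angular": [0, 0, 0]}, {"fingers": 1, "xyz": [0, 0, 0.1], "angular": [0, 0, 0]}])

```text
clock: 22.1
position: [0.5995, 0.0173, 0.0774]
ee_rot: [-0.252, 3.13, -0.0]
force: [-1.2, 0.0, 7.8]
width: 0.004
```

>>> jog_arm(moves=[{"fingers": 1, "xyz": [0, 0, 0.06], "angular": [0, 0, 0]}, {"fingers": 1, "xyz": [0, 0, 0.06], "angular": [0, 0, 0]}, {"fingers": 1, "xyz": [0, 0, 0.06], "angular": [0, 0, 0]}])

```text
clock: 22.48
position: [0.5997, 0.0173, 0.0772]
ee_rot: [-0.252, 3.13, -0.0]
force: [-2.6, -0.7, 11.8]
width: 0.003
```

It is stiff at 11.8 N with the head top at about 60.2 mm, so the pin is flush. I retreat and look.

>>> jog_arm(moves=[{"fingers": 1, "xyz": [0, 0, -1], "angular": [0, 0, 0]}, {"fingers": -0.2, "xyz": [0, 0, -4], "angular": [0, 0, 0]}, {"fingers": -0.2, "xyz": [0, 0, -8], "angular": [0, 0, 0]}, {"fingers": -0.2, "xyz": [-4, 0, -8], "angular": [0, 0, 0]}, {"fingers": -0.2, "xyz": [-6, 0, -8], "angular": [0, 0, 0]}, {"fingers": -0.2, "xyz": [-6, 0, -8], "angular": [0, 0, 0]}, {"fingers": -0.2, "xyz": [-6, 0, -8], "angular": [0, 0, 0]}])

```text
clock: 23.35
position: [0.6574, 0.0268, 0.1557]
ee_rot: [0.252, -3.13, 0.0]
force: [0.5, -0.9, -0.5]
width: 0.584
```

```bash
python3 - <<'E'
from h import *
s=arm.observe(); print({k:s[k] for k in('clock','position','width','force')})
im=save('wrist','w8')[...,::-1]; b=save('top','top8')[...,::-1]
o=np.zeros((560,800,3),np.uint8);o[:,:400]=cv2.resize(im[60:284,200:360],(400,560),interpolation=cv2.INTER_CUBIC)
o[:400,400:]=cv2.resize(b[100:300,160:360],(400,400));cv2.imwrite('pics/m8.png',o)
E
```

```text
{'clock': 23.35, 'position': array([0.65735704, 0.02683913, 0.15569993]), 'width': 0.5836121406003769, 'force': array([ 0.47636618, -0.86227957, -0.49494699])}
```

View pics/m8.png

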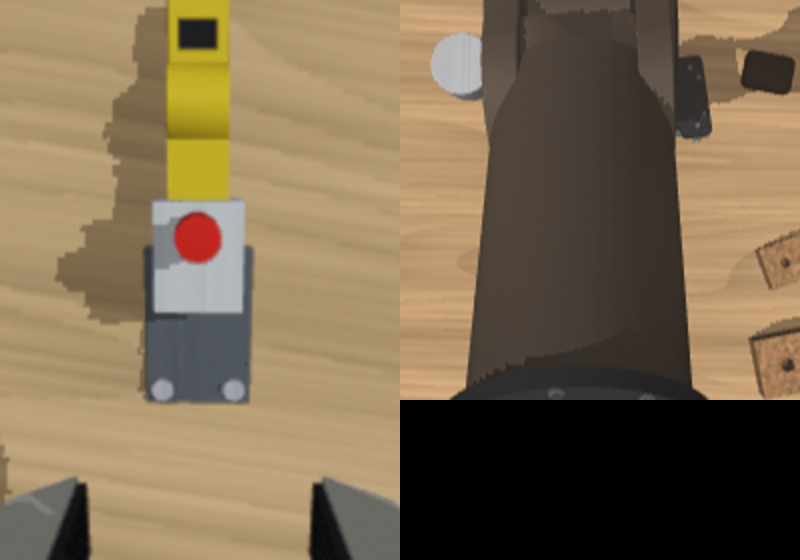

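The red head sits on the upper ear at (198,238) with the whistle tab in the yoke. The gripper is open and clear. I hand in.

```bash
python3 -c "
from h import *
print(job.sign_off())"
```

```text
the job is handed in; nothing more can be done
None
```

The whistle is pinned in the yoke and the job is handed in at about 23.5 s of the 72 s allowed. No verdict was reported.

- **Whistle:** I gripped the large yellow whistle and slid its tab between the ears. It touched the back wall at about 6 N, and I drew back 8 mm and let go. The wrist camera then put the eye within about 0.5 mm of the hole sideways and about 1 mm along.
- **Pin:** I took the red-headed pin from the small cork block and lowered it through both ears and the eye, with forces of at most about 5 N on the way in. It stopped at the height expected for flush.
- **Flush check:** I let go of the pin and pressed on its head with closed fingers, up to 11.8 N. It did not give. The head top measured about 60.2 mm, against 60 mm for fully home.
- **Last picture:** The head sits on the yoke with the whistle in place. The gripper was open and clear, and the wrist force was near zero.

**Disagreements:**
- Before insertion, the side and wrist cameras differed by about 1.5 mm on the sideways offset. I used a middle value, and the later wrist measurement agreed with it.
- The gripper read about 14.4 mm on the 16 mm pin head. The pin hung straight, so I carried on.

**Not checked:** In the last top picture the arm hid part of the shelf, so not all the other things were seen again. I felt no contact with any of them.

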